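# Seat the flow-cell carriage and clamp it

## Task

Slide the detector's flow-cell carriage away from its open end, fully home along its rails, until the spring plunger snaps in behind the lobe and holds it. Then turn the hex clamp nut clockwise by hand as far as it goes, so that its arm swings over the carriage. Let go, and leave the loose things on and around the bay where they are.

Things in the scene. Friction and masses are not known exactly. Their poses are not given: they have to be found in the camera images.
- bay: Slate base plate of the detector's cell bay, 240 x 200 x 12 mm, fixed to the bench, yaw within 0.5 rad. Origin: centre of its underside. +x runs along the rails from the open end (nearer the robot) to the closed end, +y to the left of that. Two dark rails at y -19 and +19 mm, top z 22. Grey optics block, closed end: x 73 to 113, y -30 to 85, top z 73 mm; the carriage stops against it.
- roller (a point): Axis of the steel roller (12 mm diameter, 22 mm tall, upright) of the spring plunger on the bay's +y side, 31 mm above the bench; it leans towards the carriage. Its dark housing spans bay x -13 to 13, y 53 to 83 mm, top z 46 mm. As the carriage nears home, the upright lobe on its +y side (6 mm radius) has to ride over this roller.
- carriage (a joint): Aluminium carriage's position on its rails, m: 0 at the open end, grows along bay +x, 0.080 home at the stop. Starts at 0 to 0.03. About 1 N of friction as far as 0.067; there its lobe meets the roller and the push needed rises to about 8 N; past 0.0745 it snaps on to the stop by itself and is held there with about 6 N. Short of 0.0745 it is not latched.
- tab (a point): Centre of the top of the carriage's upright tab, to push or pinch; axes as the bay's; 80 mm above the bench. Tab: 10 mm along x, 30 along y, 40 mm above the carriage plate (plate 90 x 56 mm, top z 40). A black cell block 28 x 28 x 20 mm sits on the plate 35 to 63 mm ahead (+x). Behind the tab (-x) is open space down to the rails. When home, this point is at bay x -14, y 0 mm.
- nut (a joint): Angle of the clamp nut, rad: grows clockwise seen from above, from 0 (arm nearly along the rails, towards the open end) to 1.4 at the hard stop (arm straight across the carriage, along bay +y). Starts between 0 and 0.25. About 0.12 N m of friction; stays where it is left.
- nut_top (a point): Centre of the top of the steel hex nut, on its axis, 74 mm above the bench, at bay x 50, y -68 mm. Nut: 30 mm across flats, 24 mm high. Right beneath it its clamp arm, 16 mm wide, top z 50 mm, reaches 50 mm from the axis. The point's +x points along the arm and turns with the nut; two flats face +x and -x, the others at 60 degree steps. It does not rise or sink as it turns.
- plug: Bystander: small white plastic plug, 18 mm diameter, 16 mm high, standing on the bay plate near the open end, +y side. Origin: centre of its underside. Leave it.
- collar: Bystander: steel ring, 28 mm diameter, 10 mm high, lying on the bay plate near the open end, -y side. Origin: centre of its underside. Leave it.
- driver: Bystander: screwdriver lying on the bench beside the bay, -y side, along the bay's x. Origin: under its middle. Leave it.
- vial: Bystander: amber vial, 28 mm diameter, 58 mm high, standing beside the bay, +y side. Origin: centre of its underside. Leave it.
- flask: Bystander: glass reagent bottle, 70 mm diameter, 150 mm high, standing beyond the bay's +y side. Origin: centre of its underside. Leave it.
- carton: Bystander: white carton, 160 x 90 x 50 mm, lying beyond the screwdriver on the bay's -y side. Origin: centre of its underside. Leave it.

How it is judged:
By the outcome, as a careful person would: the job done as asked, in the order asked, and still so for the second after the job is handed in, with the robot touching nothing.
It also fails if it takes over 48 s, if anything falls off the work surface, if the arm or the gripper's body presses on something with over 40 N, if the wrist force passes 120 N, or if a joint passes its speed limit or range.

## Robot

A 6-joint arm with a two-finger parallel gripper is mounted at the origin on the work surface. World frame = base frame: x ahead of the robot, y to its left, z up, the work surface at z = 0. Lengths are in mm, angles in degrees, forces in N, time in s.
With the tool pointing down it reaches from about 300 to 850 mm from the base axis. Payload 4.2 kg.
Tool frame: the origin (TCP) lies on the centre line of the jaws, within the pads' length; the fingertips stand 14 mm ahead of it and the grasp point (between the pads) lies 5 mm behind it (env.finger_overhang is the z of the fingertips in the tool frame, in mm); z points along the fingers, y is the line along which they close (so a half turn about z gives the same grasp; the last joint's range is limited). The gripper opens to 91 mm and grips with 3 to 60 N. Pads are 32 mm wide; open, the fingers measure 118 mm over their backs; the gripper's body (76 mm by 178 mm) begins 60 mm behind the grasp point.
Start: joints at [-64.458, 18.312, 89.639, -0, 72.044, -1.146], TCP at [258.259, -513.755, 227.976] pointing down, gripper open.
Joint ranges: [-177.97, 177.97], [-48.28, 115.42], [12.27, 149.76], [-77.06, 257.06], [2.81, 150.46], [-146.56, 146.56]. Speed limits (degrees/s): [147.25, 147.25, 180, 180, 180, 180].

## Interface

Orientations are given as [roll, pitch, yaw] about the fixed x, y, z axes, in that order (R = Rz(yaw) Ry(pitch) Rx(roll)).
In Python, from workcell import sensors, viewer, env gives the robot as it stands. The module is installed in compiled form; this text tells all that it offers.
- The arm moves only by the tool step_arm, never from a script. Its argument "plan" is one flat list of numbers, 6 for each row, row after row: the shift along the tool's x, y, z in cm, then the turn, a rotation vector about the tool's x, y, z in rad. In form: [x, y, z, wx, wy, wz, x, y, z, wx, wy, wz, ...]. A call has 1 to 5 rows; each row shifts and turns the commanded pose from where the row before left it, along the tool's axes as they then stand; what a row does not reach is not made up. A row lasts 1/12 s, in which the tool goes at most 41.7 mm and 7.16 degrees, less where a joint would pass 70% of its speed; a pose out of reach is approached as far as the arm can. A call is refused whole if a number of a shift passes 4.17 or a number of a turn 0.125, either way. A call with a gripper value outside its range is refused whole. "hand" is the finger opening in cm, from 0 to 9.12, set as the call begins (left out, the last holds). The fingers move at their own pace and stop on an object; "newtons" is the grip in N (left out, the last holds). Time passes only in rows, so rows that do not move let the fingers close. It gives the time, the measured TCP pose, the force, the opening and the grip force at its end, in the units of the state.
- sensors.state(): the state, without advancing time (a new reading comes with each control period).
- viewer.grab_frame(name): name is "scene" or "side" or "wrist"; returns a dict with "img" (400x640x3 uint8, red, green, blue), "fx", "fy", "cx", "cy" (pixels), "position" and "attitude" of the camera in the world. Camera axes: x right, y down, z forward; pixel columns grow to the right and rows downward; lengths in mm; the calibration is good to about 2 mm. A picture is of the moment at which its call begins. There is no depth.
- env.job_done(): hands the job in; it is judged then, once.
Trained networks look in a picture, given as the dict that the camera call returned (one of the last four; its "shot" number tells which), for a name from the list of things; names that differ only in an ending like _2 or _b are one class to them, and where a whole thing is asked for, a point or a joint stands for the part that bears it (a point fixed in the world has none). Each returns a list of dicts, best first, with "score" (0 to 1); they miss things now and then, are a little off and sometimes report something else, mostly with a low value. They report only what shows in the picture. A call takes as long as a camera call.
- viewer.boxes_of(name, picture): "location" ([column, row] in pixels, amid what is visible of it).
- viewer.pinpoint(name, picture): "location" ([column, row] in pixels: a listed point, or the origin of a listed thing).
The state is a dict: "time_s": time; "qpos": joint angles; "qvel": joint speeds; "effort": joint torques, N m; "ee_pos": TCP position; "ee_rot": TCP orientation; "force": force on the tool from outside, world axes, zero at the start; "torque": the same for the moment, N m; "gripper_width": finger opening in mm; "gripper_force": force on a finger pad.
Only numpy, scipy, OpenCV 4.12 (cv2) and the standard library are available. Lean on these libraries where they do the work, as an engineer would, in place of code of your own. Each camera call takes 0.05 s, during which the arm holds its last target. There are 200 camera calls.

## Working session

There is one attempt and no reset: what is moved stays moved. The work goes in short steps, Python scripts to look and compute and a tool call to move; the robot and the scene stay as the last step left them, time stands still between calls to the robot, and variables do not carry over. Pictures are saved under pics/ and viewed, at most 10 in all, crops included, and the job is handed in when it is done.

Besides the shell and the picture viewer there is one more tool, called after "Request:" by a JSON object that holds its "name" and its "arguments", one argument or row to a line. step_arm: Moves the arm, as the interface text tells. Its arguments: {"type":"object","properties":{"plan":{"type":"array","items":{"type":"number"}},"hand":{"type":"number"},"newtons":{"type":"number"}},"required":["plan"]}

```bash
mkdir -p pics; cat > h.py <<'E'
import numpy as np, cv2
from scipy.spatial.transform import Rotation as R
from workcell import sensors, viewer, env
def cam(p):
    a=np.array(p['attitude'],float)
    if a.shape==(3,3): M=a
    elif a.size==4: M=None
    else: M=R.from_euler('xyz',a,degrees=True).as_matrix()
    return M,np.array(p['position'],float)
def ray(p,uv):
    M,o=cam(p); d=M@np.array([(uv[0]-p['cx'])/p['fx'],(uv[1]-p['cy'])/p['fy'],1]); return o,d
def atz(p,uv,z):
    o,d=ray(p,uv); return o+d*(z-o[2])/d[2]
def proj(p,X):
    M,o=cam(p); c=M.T@(np.array(X,float)-o); return [p['fx']*c[0]/c[2]+p['cx'],p['fy']*c[1]/c[2]+p['cy']]
E
python3 - <<'E'
from h import *
s=sensors.state(); print({k:np.round(v,2).tolist() for k,v in s.items()})
Z=dict(bay=0,roller=31,tab=80,nut_top=74,plug=12,collar=12,driver=0,vial=0,flask=0,carton=0)
for n in ['scene','side','wrist']:
    p=viewer.grab_frame(n); cv2.imwrite(f'pics/{n}0.png',p['img'][:,:,::-1])
    print(n,p['attitude'],p['position'],p['fx'])
    for k,z in Z.items():
        for r in viewer.pinpoint(k,p)[:2]:
            print(' ',k,round(r['score'],2),np.round(r['location'],1),np.round(atz(p,r['location'],z),1))
E
```

```text
{'time_s': 0.0, 'qpos': [-64.46, 18.35, 89.71, -0.0, 72.04, -1.14], 'qvel': [0.02, 0.04, 0.04, -0.02, -0.05, -0.06], 'effort': [-0.0, -41.25, -23.2, 0.07, 0.05, -0.0], 'ee_pos': [258.03, -513.31, 227.13], 'ee_rot': [-179.9, -0.0, 26.69], 'force': [-0.3, -0.48, -0.75], 'torque': [-0.02, -0.02, -0.0], 'gripper_force': 0.0, 'gripper_width': 91.42}
scene [-130.68120663   -0.80487966  105.80940545] [1216.04187048  236.79013394  645.68643715] 382.7259524985118
  bay 0.66 [329.9 231.4] [592.  118.5   0. ]
  roller 0.47 [349.2 226.3] [593.6 162.6  31. ]
  tab 0.98 [346.5 185.2] [509.6 135.1  80. ]
  nut_top 0.53 [296.9 215.2] [636.2  51.6  74. ]
  plug 0.57 [371.8 214.2] [517.7 204.8  12. ]
  collar 0.46 [315.6 197.3] [496.   57.3  12. ]
  driver 0.95 [271.3 215.4] [579.8 -32.4   0. ]
  vial 0.7 [319.5 194.8] [469.7  61.1   0. ]
  vial 0.55 [376.6 278. ] [696.3 244.    0. ]
  carton 0.59 [229.6 196.9] [ 545.  -159.7    0. ]
side [-127.85723962   -0.81076936 -133.30803376] [-141.08487758  712.15550978  842.71929884] 513.8111157058012
  bay 0.95 [288.6 233.2] [595.7 112.5  -0. ]
  roller 0.59 [273.6 230.6] [599.8 154.9  31. ]
  tab 0.83 [304.6 234.5] [498.5 146.   80. ]
  nut_top 0.55 [300.3 191.7] [629.4  43.2  74. ]
  plug 0.62 [275.9 262. ] [529.7 206.2  12. ]
  collar 0.43 [338.6 242.1] [480.7  53.8  12. ]
  driver 0.71 [343.6 211. ] [565.4 -49.3  -0. ]
  vial 0.53 [222.4 238.1] [690.3 242.6   0. ]
  vial 0.48 [270.2 229.9] [635.8 138.2   0. ]
  flask 0.71 [207.6 267.7] [629.9 324.7   0. ]
  carton 0.57 [383.  194.7] [ 542.8 -178.2    0. ]
wrist [ 1.63660676e+02 -2.19771684e-02 -6.32917457e+01] [ 329.07122213 -479.55396602  385.35907215] 299.7354796439431
```

View pics/scene0.png

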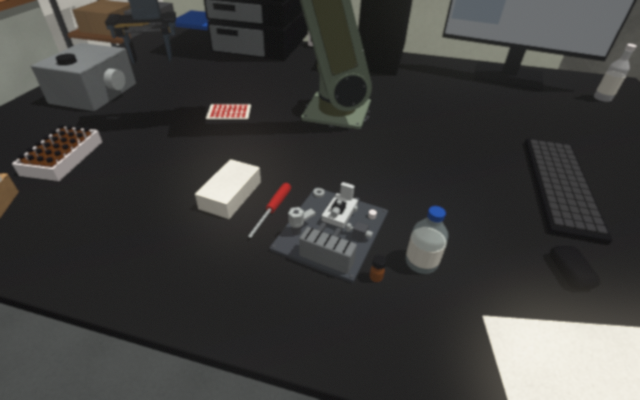

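View pics/side0.png

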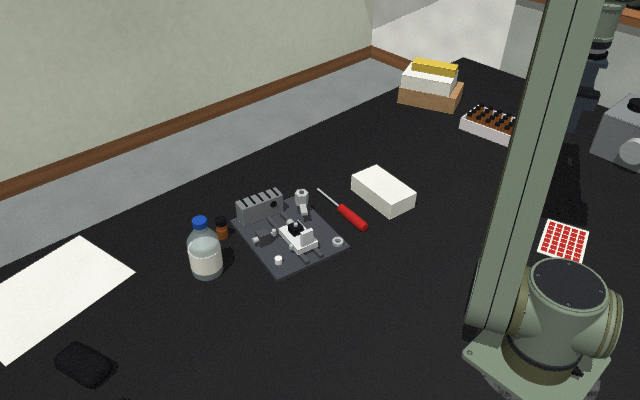

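The scene shows the bay near (600,115) with yaw of about -15°. The networks agree to within 1–2 cm. I'll move over the open end for a wrist view.

Request:
{"name": "step_arm", "arguments": {
  "plan": [2.87,-2.92,0,0,0,0,2.87,-2.92,0,0,0,0,2.87,-2.92,0,0,0,0,2.87,-2.92,0,0,0,0,2.87,-2.92,0,0,0,0],
  "hand": 0
}}

```text
time_s: 2.07
ee_pos: [321.0, -317.1, 228.0]
ee_rot: [180.0, -0.0, 26.6]
force: [0.3, -0.2, -0.2]
gripper_width: 60.2
gripper_force: 0.0
```

Request:
{"name": "step_arm", "arguments": {
  "plan": [2.87,-2.92,0,0,0,0,2.87,-2.92,0,0,0,0,2.87,-2.92,0,0,0,0,2.87,-2.92,0,0,0,0,2.87,-2.92,0,0,0,0]
}}

```text
time_s: 2.48
ee_pos: [383.7, -122.1, 228.3]
ee_rot: [180.0, -0.0, 26.7]
force: [0.9, -0.4, 0.8]
gripper_width: 27.5
gripper_force: 0.0
```

Request:
{"name": "step_arm", "arguments": {
  "plan": [2.87,-2.92,0,0,0,0,2.87,-2.92,0,0,0,0,2.87,-2.92,0,0,0,0,2.87,-2.92,0,0,0,0,2.87,-2.92,0,0,0,0]
}}

```text
time_s: 2.9
ee_pos: [446.3, 73.1, 228.2]
ee_rot: [180.0, -0.0, 26.7]
force: [0.5, -0.6, -0.6]
gripper_width: 0.4
gripper_force: 0.0
```

Request:
{"name": "step_arm", "arguments": {
  "plan": [2.87,-2.92,0,0,0,-0.12,0,0,0,0,0,-0.12,0,0,0,0,0,-0.12,0,0,0,0,0,-0.12,0,0,0,0,0,-0.12]
}}

```text
time_s: 3.32
ee_pos: [458.7, 110.4, 227.9]
ee_rot: [180.0, 0.0, 61.5]
force: [-0.1, -0.1, 0.2]
gripper_width: 0.4
gripper_force: 0.0
```

Request:
{"name": "step_arm", "arguments": {
  "plan": [0,0,0,0,0,-0.12,0,0,0,0,0,-0.12,0,0,0,0,0,0,0,0,0,0,0,0]
}}

```text
time_s: 3.65
ee_pos: [458.7, 109.9, 228.0]
ee_rot: [180.0, 0.0, 74.6]
force: [0.2, -0.1, -0.4]
gripper_width: 0.2
gripper_force: 0.0
```

```bash
cat >> h.py <<'E'
B=dict(roller=None,tab=None,nut_top=(50,-68,74))
def look(tag,Z=dict(bay=0,roller=31,tab=80,nut_top=74,plug=12,collar=12,driver=0,vial=0)):
    s=sensors.state(); print(s['time_s'],np.round(s['ee_pos'],1),np.round(s['ee_rot'],1),np.round(s['qpos'],0),np.round(s['force'],1))
    out={}
    for n in ['scene','side','wrist']:
        p=viewer.grab_frame(n); cv2.imwrite(f'pics/{n}{tag}.png',p['img'][:,:,::-1]); out[n]=p
        for k,z in Z.items():
            for r in viewer.pinpoint(k,p)[:1]:
                print(' ',n,k,round(r['score'],2),np.round(r['location'],0),np.round(atz(p,r['location'],z)[:2],1))
    return out
E
python3 -c "
from h import *
look('1')"
```

```text
3.65 [458.7 109.9 228. ] [180.    0.   74.6] [ 12.   9. 102.  -0.  69.  27.] [ 0.2 -0.1 -0.4]
  scene bay 0.56 [330. 233.] [597.1 120.7]
  scene roller 0.57 [352. 225.] [588.3 166.8]
  scene tab 0.71 [349. 184.] [504.3 139.6]
  scene nut_top 0.67 [297. 213.] [629.7  49.8]
  scene plug 0.55 [373. 216.] [524.  209.7]
  scene collar 0.63 [318. 196.] [490.4  62.4]
  scene driver 0.81 [268. 211.] [568.5 -46.3]
  scene vial 0.8 [376. 274.] [686.1 241.7]
  side bay 0.91 [286. 234.] [597.3 119.2]
  side roller 0.56 [272. 232.] [597.3 161.2]
  side tab 0.82 [304. 231.] [508.6 137.6]
  side nut_top 0.71 [301. 190.] [632.6  38.1]
  side plug 0.55 [302. 231.] [569.8  90.6]
  side collar 0.44 [338. 240.] [487.2  49.4]
  side driver 0.97 [341. 213.] [563.1 -38.5]
  side vial 0.73 [223. 238.] [689.6 240.2]
  wrist bay 0.89 [412. 145.] [586.2 118.6]
  wrist roller 0.59 [423. 110.] [596.9 159.4]
  wrist tab 0.72 [350. 158.] [501.3 135.4]
  wrist nut_top 0.91 [479. 209.] [624.1  44.1]
  wrist plug 0.7 [350.  89.] [524.6 202.7]
  wrist collar 0.64 [341. 212.] [478.4  59.1]
  wrist driver 0.82 [420. 261.] [568.7 -45.9]
  wrist vial 0.81 [488.  12.] [695.5 242. ]
```

View pics/wrist1.png

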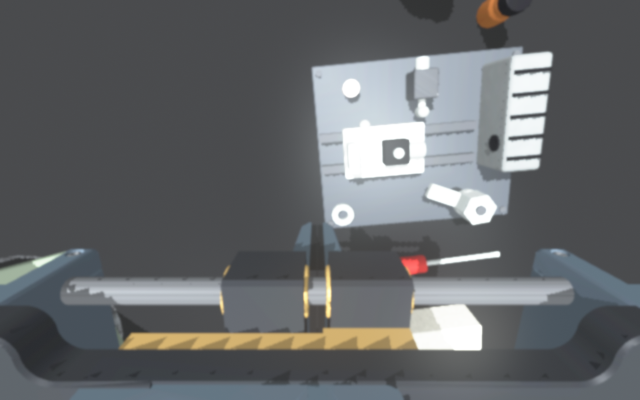

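The wrist view shows the whole bay: plate corners near (313,67), (522,47) and (324,226), tab near (350,157), nut near (480,208) and the arm tip near (430,192). I'll refine the bay pose from these, with an enlarged crop.

```bash
python3 - <<'E'
from h import *
import pickle
p=viewer.grab_frame('wrist'); im=p['img'][:,:,::-1]
cv2.imwrite('pics/crop1.png',cv2.resize(im[40:235,300:560],(780,585),interpolation=cv2.INTER_CUBIC))
pickle.dump(p,open('p1.pkl','wb'))
for uv in [(313,67),(522,47),(324,226),(507,213)]: print(uv,np.round(atz(p,uv,12),1))
E
```

```text
(313, 67) [488.8 237.2  12. ]
(522, 47) [721.5 195.6  12. ]
(324, 226) [451.5  46.1  12. ]
(507, 213) [687.6   1.   12. ]
```

View pics/crop1.png

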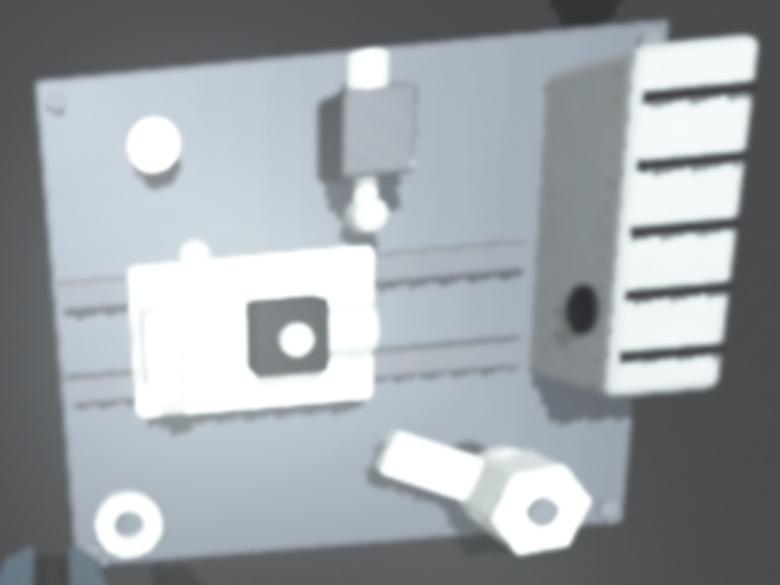

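```bash
python3 - <<'E'
from h import *
import pickle
from scipy.optimize import least_squares
p=pickle.load(open('p1.pkl','rb'))
c=lambda x,y:np.array([x/3+300-1/3,y/3+40-1/3])
obs=[((-120,100,12),c(36,82)),((120,100,12),c(668,20)),((120,-100,12),c(622,523)),((-120,-100,12),c(72,565)),((50,-68,74),c(541,508))]
def W(v,P): 
    cc,s=np.cos(v[2]),np.sin(v[2]); return np.array([v[0]+cc*P[0]-s*P[1],v[1]+s*P[0]+cc*P[1],P[2]])
f=lambda v:np.concatenate([proj(p,W(v,P))-o for P,o in obs])
r=least_squares(f,[592,118,-.2]); v=r.x; print('bay',np.round(v,3),np.degrees(v[2]),'res',np.round(r.fun,1))
def inv(X): 
    cc,s=np.cos(v[2]),np.sin(v[2]); d=X[:2]-v[:2]; return np.round([cc*d[0]+s*d[1],-s*d[0]+cc*d[1]],1)
print('nut_top world',W(v,(50,-68,74)))
for n,uv,z in [('nut',(541,508),74),('armtipmid',(393,455),50),('armA',(403,432),50),('armB',(385,478),50),('platerear',(133,343),40),('platefront',(374,322),40),('tab',(157,358),80),('lobe',(195,250),60),('roller',(368,212),42),('housTL',(345,85),46),('housBR',(413,175),46),('plug',(153,143),28),('collar',(128,523),22),
 ('hex',(520,552),74),('hex',(575,547),74),('hex',(591,503),74),('hex',(563,465),74),('hex',(510,465),74),('hex',(492,512),74)]:
    X=atz(p,c(*uv),z); print(n,np.round(X,0),inv(X))
print('tab0,30mm',[ (np.array(proj(p,W(v,(x,0,80))))-[300,40])*3 for x in (-94,-79,-64)])
np.save('bay.npy',v)
E
```

```text
bay [ 5.87025e+02  1.19135e+02 -1.78000e-01] -10.184645350698837 res [-0.9 -0.9  0.8 -0.3 -0.   0.1  1.   0.9 -0.7  0.6]
nut_top world [624.21327606  43.36497648  74.        ]
nut [625.  44.  74.] [ 50.7 -67.3]
armtipmid [584.  69.  50.] [  5.7 -49.6]
armA [589.  77.  50.] [  9.3 -40.8]
armB [579.  61.  50.] [  2.8 -58.5]
platerear [498. 136.  40.] [-90.5   0.5]
platefront [588. 119.  40.] [1.1 0.5]
tab [503. 134.  80.] [-85.8   0. ]
lobe [526. 164.  60.] [-68.5  33.5]
roller [592. 160.  42.] [-2.3 40.8]
housTL [590. 204.  46.] [-12.1  83.9]
housBR [608. 168.  46.] [12.2 52.1]
plug [523. 204.  28.] [-77.6  72.2]
collar [479.  60.  22.] [-95.8 -77.8]
hex [616.  29.  74.] [ 44.1 -83.8]
hex [635.  25.  74.] [ 64.2 -83.6]
hex [643.  41.  74.] [ 68.7 -67. ]
hex [634.  58.  74.] [ 57.5 -51.7]
hex [616.  63.  74.] [ 38.6 -50.1]
hex [608.  47.  74.] [ 33.1 -67.3]
tab0,30mm [array([131.91404133, 359.11083669]), array([176.08279791, 355.27124749]), array([220.35795502, 351.42240889])]
```

Bay fit is good (≤1 px): yaw -10.2°, tab rear face at bay x≈-90, nut angle ≈0.22. I'll line up behind the tab and descend.

Request:
{"name": "step_arm", "arguments": {
  "plan": [0,0,0,0,0,-0.09,3.17,0.2,0,0,0,0,0,0,4.05,0,0,0,0,0,4.05,0,0,0,0,0,4.05,0,0,0]
}}

```text
time_s: 5.47
ee_pos: [466.8, 141.3, 105.8]
ee_rot: [179.8, -0.1, 80.0]
force: [-0.0, -0.6, -0.7]
gripper_width: 0.5
gripper_force: 0.0
```

Request:
{"name": "step_arm", "arguments": {
  "plan": [0,0,4.05,0,0,0,0,0,0,0,0,0,0,0,0,0,0,0]
}}

```text
time_s: 5.72
ee_pos: [465.1, 140.5, 65.0]
ee_rot: [-179.8, 0.1, 80.0]
force: [0.3, 1.0, 0.4]
gripper_width: 0.8
gripper_force: 0.0
```

```bash
cat >> h.py <<'E'
def inbay():
    v=np.load('bay.npy'); s=sensors.state(); d=np.array(s['ee_pos'])[:2]-v[:2]; c,n=np.cos(v[2]),np.sin(v[2])
    f=np.array(s['force'])
    print('t',s['time_s'],'bay xy',np.round([c*d[0]+n*d[1],-n*d[0]+c*d[1]],1),'z',round(s['ee_pos'][2],1),'yaw in bay',round(s['ee_rot'][2]-np.degrees(v[2]),1),'F bay',np.round([c*f[0]+n*f[1],-n*f[0]+c*f[1],f[2]],1),'Tz',s['torque'])
E
python3 -c "
from h import *
inbay()
p=viewer.grab_frame('side');cv2.imwrite('pics/s2.png',cv2.resize(p['img'][150:310,190:400,::-1],(788,600)))"
```

```text
t 5.7167 bay xy [-123.7   -0.5] z 65.0 yaw in bay 90.2 F bay [0.1 1.  0.4] Tz [-0.01625526 -0.07181755  0.02510153]
```

View pics/s2.png

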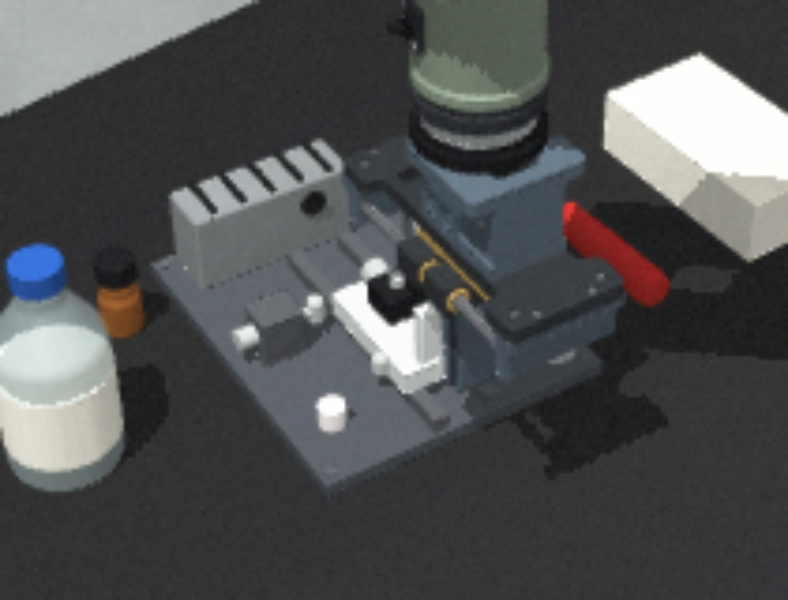

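The fingers are just behind the tab, centred on it. Next is the push along the rails.

Request:
{"name": "step_arm", "arguments": {
  "plan": [0,1,0,0,0,0,0,1,0,0,0,0,0,1,0,0,0,0,0,1,0,0,0,0,0,1,0,0,0,0]
}}

```text
time_s: 6.18
ee_pos: [517.2, 132.0, 67.0]
ee_rot: [179.9, -0.0, 80.0]
force: [-1.9, 0.6, 1.8]
gripper_width: 0.5
gripper_force: 0.8
```

Request:
{"name": "step_arm", "arguments": {
  "plan": [0,1,0,0,0,0,0,0.8,0,0,0,0,0,0.4,0,0,0,0,0,0,0,0,0,0]
}}

```text
time_s: 6.52
ee_pos: [538.4, 128.0, 65.8]
ee_rot: [179.9, -0.0, 79.9]
force: [-0.2, -0.2, -0.2]
gripper_width: 0.2
gripper_force: 0.0
```

Request:
{"name": "step_arm", "arguments": {
  "plan": [0,0.4,0,0,0,0,0,0.3,0,0,0,0,0,0,0,0,0,0]
}}

```text
time_s: 6.77
ee_pos: [544.3, 126.9, 65.8]
ee_rot: [180.0, 0.0, 80.0]
force: [-0.1, 1.1, 0.3]
gripper_width: 0.5
gripper_force: 0.0
```

```bash
python3 -c "
from h import *
inbay()"
```

```text
t 6.7667 bay xy [-43.4   0.1] z 65.8 yaw in bay 90.2 F bay [-0.3  1.   0.3] Tz [-0.01294347 -0.04339098 -0.0255883 ]
```

Request:
{"name": "step_arm", "arguments": {
  "plan": [0,0.2,0,0,0,0,0,0.2,0,0,0,0,0,0,0,0,0,0]
}}

```text
time_s: 7.02
ee_pos: [546.0, 126.5, 65.8]
ee_rot: [-179.7, 0.0, 80.0]
force: [-5.2, 1.4, 3.3]
gripper_width: 1.0
gripper_force: 2.8
```

Request:
{"name": "step_arm", "arguments": {
  "plan": [0,0.2,0,0,0,0,0,0.1,0,0,0,0,0,0,0,0,0,0]
}}

```text
time_s: 7.27
ee_pos: [546.4, 126.4, 65.8]
ee_rot: [-179.4, 0.1, 79.9]
force: [-11.2, 5.2, 7.8]
gripper_width: 0.7
gripper_force: 6.0
```

```bash
python3 -c "
from h import *
inbay()
look('3',dict(tab=80))"
```

```text
t 7.2667 bay xy [-41.3  -0. ] z 65.8 yaw in bay 90.1 F bay [-11.9   3.1   7.8] Tz [0.51094968 1.55178783 0.04522821]
7.2667 [546.4 126.4  65.8] [-1.794e+02  1.000e-01  7.990e+01] [ 12.  26. 104.   0.  51.  22.] [-11.2   5.2   7.8]
  scene tab 0.78 [337. 197.] [559.5 122.4]
  side tab 0.88 [289. 217.] [567.3 131.9]
```

Resistance at about carriage 0.071: the lobe is on the roller. I'll keep pushing in small steps.

Request:
{"name": "step_arm", "arguments": {
  "plan": [0,0.2,0,0,0,0,0,0.1,0,0,0,0,0,0,0,0,0,0]
}}

```text
time_s: 7.82
ee_pos: [547.2, 126.2, 65.8]
ee_rot: [-179.2, 0.1, 79.9]
force: [-15.7, 4.7, 10.9]
gripper_width: 0.4
gripper_force: 8.6
```

Request:
{"name": "step_arm", "arguments": {
  "plan": [0,0.2,0,0,0,0,0,0.1,0,0,0,0,0,0,0,0,0,0]
}}

```text
time_s: 8.07
ee_pos: [551.2, 125.5, 65.8]
ee_rot: [-179.3, 0.1, 79.9]
force: [-11.9, 3.3, 9.6]
gripper_width: 0.4
gripper_force: 6.9
```

```bash
python3 -c "
from h import *
inbay()
look('4',dict(tab=80))"
```

```text
t 8.0667 bay xy [-36.4  -0.1] z 65.8 yaw in bay 90.1 F bay [-12.3   1.2   9.6] Tz [ 0.51679315  1.9106206  -0.00603294]
8.0667 [551.2 125.5  65.8] [-1.793e+02  1.000e-01  7.990e+01] [ 12.  26. 103.   0.  51.  21.] [-11.9   3.3   9.6]
  scene tab 0.93 [339. 200.] [566.7 128.7]
```

Request:
{"name": "step_arm", "arguments": {
  "plan": [0,0.2,0,0,0,0,0,0,0,0,0,0,0,0,0,0,0,0]
}}

```text
time_s: 8.62
ee_pos: [557.5, 124.5, 65.8]
ee_rot: [-179.9, 0.0, 80.0]
force: [-2.3, 0.5, 0.8]
gripper_width: 0.6
gripper_force: 1.4
```

Request:
{"name": "step_arm", "arguments": {
  "plan": [0,0.2,0,0,0,0,0,0.1,0,0,0,0,0,0,0,0,0,0]
}}

```text
time_s: 8.87
ee_pos: [557.7, 124.4, 65.8]
ee_rot: [-179.5, 0.1, 79.9]
force: [-11.2, 2.6, 7.7]
gripper_width: 0.4
gripper_force: 6.4
```

```bash
python3 -c "
from h import *
inbay()
look('5',dict(tab=80))
p=viewer.grab_frame('side');cv2.imwrite('pics/s5.png',cv2.resize(p['img'][150:310,190:400,::-1],(788,600)))"
```

```text
t 8.8667 bay xy [-29.8   0. ] z 65.8 yaw in bay 90.1 F bay [-11.4   0.6   7.7] Tz [0.53807802 1.731782   0.04933879]
8.8667 [557.7 124.4  65.8] [-1.795e+02  1.000e-01  7.990e+01] [ 11.  27. 102.   0.  52.  21.] [-11.2   2.6   7.7]
  scene tab 0.7 [336. 199.] [566.  121.4]
  side tab 0.58 [287. 217.] [570.  135.4]
```

View pics/s5.png

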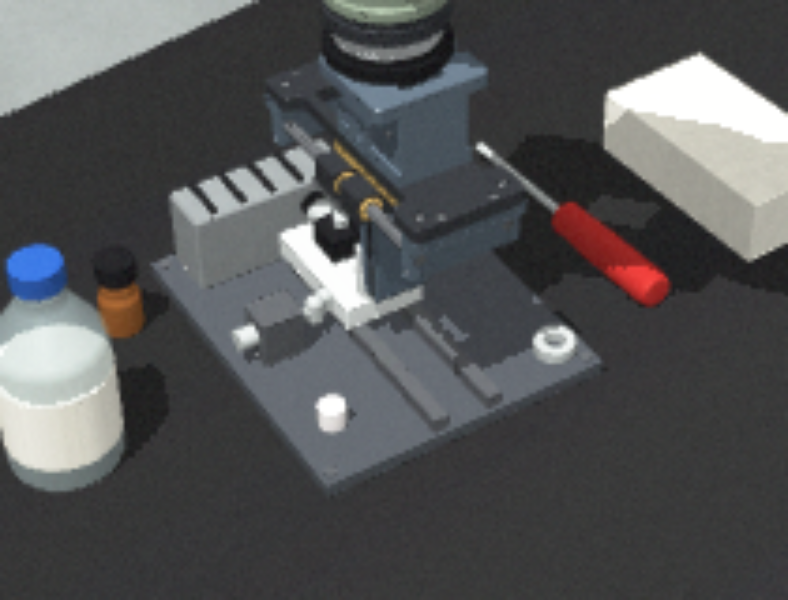

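It snapped home (6 mm jump, then the hard stop). I'll back off, lift and check.

Request:
{"name": "step_arm", "arguments": {
  "plan": [0,-1.5,0,0,0,0,0,-1.5,0,0,0,0,0,0,-4,0,0,0,0,0,-4,0,0,0,0,0,-4,0,0,0],
  "hand": 5
}}

```text
time_s: 9.63
ee_pos: [532.5, 129.0, 187.3]
ee_rot: [179.9, 0.0, 80.0]
force: [1.0, 0.4, -0.5]
gripper_width: 30.9
gripper_force: 0.0
```

Request:
{"name": "step_arm", "arguments": {
  "plan": [0,0,-4,0,0,0.1,0,0,0,0,0,0.1,0,0,0,0,0,0.1,0,0,0,0,0,0.11,0,0,0,0,0,0]
}}

```text
time_s: 10.05
ee_pos: [533.2, 129.1, 226.6]
ee_rot: [179.9, -0.1, 56.4]
force: [-0.7, 0.1, -0.5]
gripper_width: 50.5
gripper_force: 0.0
```

```bash
python3 -c "
from h import *
inbay()
look('6',dict(tab=80,nut_top=74,roller=31))
p=viewer.grab_frame('wrist');im=p['img'][:,:,::-1]
import pickle;pickle.dump(p,open('p6.pkl','wb'))
cv2.imwrite('pics/w6.png',cv2.resize(im[0:260,290:636],(692,520),interpolation=cv2.INTER_CUBIC))"
```

```text
t 10.05 bay xy [-54.7   0.2] z 226.6 yaw in bay 66.6 F bay [-0.7 -0.  -0.5] Tz [-0.00279619 -0.05559736 -0.03450359]
10.05 [533.2 129.1 226.6] [ 1.799e+02 -1.000e-01  5.640e+01] [12. 16. 93. -0. 71. 46.] [-0.7  0.1 -0.5]
  scene tab 0.97 [337. 201.] [572.8 126.2]
  scene nut_top 0.82 [299. 213.] [629.2  53.7]
  scene roller 0.37 [347. 227.] [596.3 158.2]
  side tab 0.59 [287. 216.] [573.7 132.5]
  side nut_top 0.62 [303. 189.] [635.2  30.4]
  side roller 0.52 [300. 191.] [675.7   4.8]
  wrist tab 0.79 [351. 177.] [571.7 123.8]
  wrist nut_top 0.59 [431. 211.] [624.3  42.6]
  wrist roller 0.46 [348. 129.] [597.1 161.9]
```

View pics/w6.png

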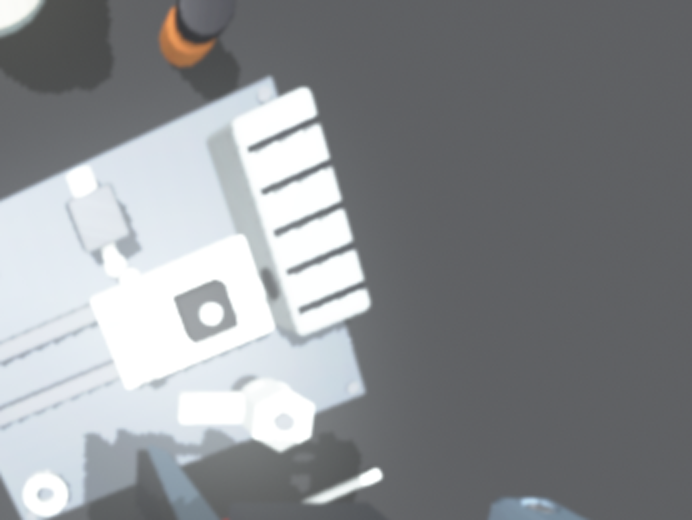

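The carriage is home, with the lobe past the roller and the plate near the block at about (270,290). The nut is at about (284,421) with its arm along the image row. I'll check the arm angle and go above the nut.

Request:
{"name": "step_arm", "arguments": {
  "plan": [-0.71,4.1,0,0,0,0,-0.71,4.1,0,0,0,0,-0.71,4.1,0,0,0,0,0,0,3.0,0,0,0,0,0,0,0,0,0]
}}

```text
time_s: 11.12
ee_pos: [621.7, 41.6, 191.1]
ee_rot: [-179.6, 0.3, 56.3]
force: [-1.2, 0.3, -1.5]
gripper_width: 50.2
gripper_force: 0.0
```

```bash
python3 -c "
from h import *
import pickle
p=pickle.load(open('p6.pkl','rb'));v=np.load('bay.npy')
c=lambda x,y:(290+x/2,y/2)
for y in (392,408,424):
  d=atz(p,c(180,y),50)[:2]-[624.2,43.2]; print(np.degrees(np.arctan2(d[1],d[0])-v[2]),np.hypot(*d))
a=atz(p,c(180,392),50)-atz(p,c(240,392),50);print(np.degrees(np.arctan2(a[1],a[0])-v[2]))
inbay(); look('7',dict(nut_top=74))
p=viewer.grab_frame('wrist');im=p['img'][:,:,::-1]
cv2.imwrite('pics/w7.png',im)"
```

```text
146.04506351919096 51.61568100733625
156.77189444290306 50.155123394494915
167.9054189872577 50.53883376012922
156.7002922194203
t 11.1167 bay xy [ 47.8 -70.2] z 191.1 yaw in bay 66.5 F bay [-1.2  0.1 -1.5] Tz [-0.04752067  0.04060758 -0.0503824 ]
11.1167 [621.7  41.6 191.1] [-179.6    0.3   56.3] [ 3. 24. 86. -0. 70. 36.] [-1.2  0.3 -1.5]
  scene nut_top 0.6 [298. 214.] [630.3  53.4]
  side nut_top 0.8 [300. 192.] [627.7  44.4]
  wrist nut_top 0.74 [318. 198.] [624.6  43.5]
```

View pics/w7.png

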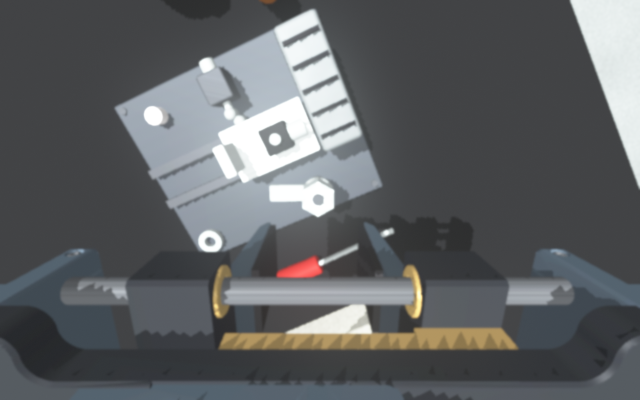

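Jaw line (156.5°) matches the nut arm (156.7°), and the nut is centred at (318,198). Descending.

Request:
{"name": "step_arm", "arguments": {
  "plan": [0,0,4,0,0,0,0,0,3,0,0,0,0,0,2.5,0,0,0,0,0,0,0,0,0,0,0,0,0,0,0]
}}

```text
time_s: 11.88
ee_pos: [622.5, 43.9, 100.9]
ee_rot: [-179.9, 0.1, 56.5]
force: [-0.5, -0.4, -0.2]
gripper_width: 49.4
gripper_force: 0.0
```

```bash
python3 -c "
from h import *
inbay()
look('8',dict(nut_top=74))"
```

```text
t 11.8833 bay xy [ 48.2 -67.8] z 100.9 yaw in bay 66.7 F bay [-0.4 -0.5 -0.2] Tz [-0.10902797 -0.04530473 -0.02674272]
11.8833 [622.5  43.9 100.9] [-1.799e+02  1.000e-01  5.650e+01] [ 3. 28. 93. -0. 59. 36.] [-0.5 -0.4 -0.2]
  scene nut_top 0.85 [297. 214.] [631.9  51.4]
  side nut_top 0.67 [303. 190.] [630.   33.4]
  wrist nut_top 0.59 [315. 240.] [622.6  41.8]
```

Request:
{"name": "step_arm", "arguments": {
  "plan": [0,0.15,1.2,0,0,0,0,0,1.2,0,0,0,0,0,0.8,0,0,0,0,0,0,0,0,0]
}}

```text
time_s: 12.52
ee_pos: [622.7, 42.4, 66.6]
ee_rot: [-179.8, 0.1, 56.5]
force: [0.1, 0.4, 0.7]
gripper_width: 49.7
gripper_force: 0.0
```

Request:
{"name": "step_arm", "arguments": {
  "plan": [0,0,0,0,0,0,0,0,0,0,0,0,0,0,0,0,0,0,0,0,0,0,0,0,0,0,0,0,0,0],
  "hand": 2,
  "newtons": 25
}}

```text
time_s: 12.93
ee_pos: [623.7, 43.3, 69.5]
ee_rot: [-179.9, -0.0, 56.5]
force: [-3.1, 2.3, 2.8]
gripper_width: 29.7
gripper_force: 25.0
```

```bash
python3 -c "
from h import *
inbay()"
```

```text
t 12.9333 bay xy [ 49.5 -68.2] z 69.5 yaw in bay 66.7 F bay [-3.4  1.7  2.8] Tz [0.57278548 0.56597514 0.04705146]
```

Gripped at 29.7 mm, well centred. Turning clockwise (+wz).

Request:
{"name": "step_arm", "arguments": {
  "plan": [0,0,0,0,0,0.1,0,0,0,0,0,0.1,0,0,0,0,0,0.1,0,0,0,0,0,0.1,0,0,0,0,0,0.1]
}}

```text
time_s: 13.35
ee_pos: [622.9, 44.0, 69.4]
ee_rot: [-179.8, 0.1, 27.6]
force: [-4.6, 6.6, 4.2]
gripper_width: 29.4
gripper_force: 25.0
```

Request:
{"name": "step_arm", "arguments": {
  "plan": [0,0,0,0,0,0.1,0,0,0,0,0,0.1,0,0,0,0,0,0.1,0,0,0,0,0,0.1,0,0,0,0,0,0.1]
}}

```text
time_s: 13.77
ee_pos: [622.7, 45.1, 69.4]
ee_rot: [-179.8, 0.2, -1.1]
force: [-5.5, 8.7, 4.2]
gripper_width: 29.2
gripper_force: 25.0
```

Request:
{"name": "step_arm", "arguments": {
  "plan": [0,0,0,0,0,0.08,0,0,0,0,0,0.06,0,0,0,0,0,0,0,0,0,0,0,0]
}}

```text
time_s: 14.1
ee_pos: [622.7, 45.4, 69.4]
ee_rot: [-179.8, 0.2, -8.9]
force: [-5.1, 8.4, 3.9]
gripper_width: 29.7
gripper_force: 25.0
```

```bash
python3 -c "
from h import *
inbay()"
```

```text
t 14.1 bay xy [ 48.2 -66.3] z 69.4 yaw in bay 1.3 F bay [-6.5  7.4  3.9] Tz [ 1.55923723  0.86034158 -0.08198772]
```

Request:
{"name": "step_arm", "arguments": {
  "plan": [0,0,0,0,0,0.03,0,0,0,0,0,0.03,0,0,0,0,0,0,0,0,0,0,0,0]
}}

```text
time_s: 14.43
ee_pos: [622.6, 45.5, 69.5]
ee_rot: [-179.8, 0.2, -12.2]
force: [-5.4, 10.6, 4.2]
gripper_width: 29.5
gripper_force: 25.0
```

```bash
python3 -c "
from h import *
inbay()"
```

```text
t 14.4333 bay xy [ 48.  -66.2] z 69.5 yaw in bay -2.0 F bay [-7.2  9.5  4.2] Tz [1.89542464 0.95419546 0.71222083]
```

Request:
{"name": "step_arm", "arguments": {
  "plan": [0,0,0,0,0,0.04,0,0,0,0,0,0.03,0,0,0,0,0,0,0,0,0,0,0,0]
}}

```text
time_s: 14.77
ee_pos: [623.0, 45.5, 69.4]
ee_rot: [-179.8, 0.2, -16.2]
force: [-4.0, 8.9, 4.1]
gripper_width: 30.5
gripper_force: 25.0
```

```bash
python3 -c "
from h import *
inbay()"
```

```text
t 14.7667 bay xy [ 48.4 -66.1] z 69.4 yaw in bay -6.0 F bay [-5.5  8.   4.1] Tz [1.84065377 0.85985308 0.88260233]
```

Torque jumped to 0.9 N m: hard stop reached. I'll ease back the overturn, release and rise.

Request:
{"name": "step_arm", "arguments": {
  "plan": [0,0,0,0,0,-0.06,0,0,0,0,0,0]
}}

```text
time_s: 14.93
ee_pos: [623.0, 45.4, 69.5]
ee_rot: [-179.8, 0.2, -12.8]
force: [-4.9, 9.3, 4.1]
gripper_width: 30.2
gripper_force: 25.0
```

Request:
{"name": "step_arm", "arguments": {
  "plan": [0,0,0,0,0,0,0,0,0,0,0,0,0,0,0,0,0,0,0,0,0,0,0,0,0,0,0,0,0,0],
  "hand": 4.6
}}

```text
time_s: 15.35
ee_pos: [624.5, 42.1, 69.0]
ee_rot: [180.0, -0.0, -12.9]
force: [-0.2, -0.2, -0.5]
gripper_width: 46.0
gripper_force: 0.0
```

Request:
{"name": "step_arm", "arguments": {
  "plan": [0,0,-2,0,0,0,0,0,-3,0,0,0,0,0,-4,0,0,0,0,0,-4,0,0,0,0,0,-3,0,0,0]
}}

```text
time_s: 15.77
ee_pos: [625.0, 42.3, 232.5]
ee_rot: [-180.0, -0.2, -12.9]
force: [0.2, 0.1, -0.2]
gripper_width: 46.0
gripper_force: 0.0
```

Request:
{"name": "step_arm", "arguments": {
  "plan": [-4,0,0,0,0,0,-4,0,0,0,0,0,0,0,0,0,0,0,0,0,0,0,0,0]
}}

```text
time_s: 16.1
ee_pos: [544.4, 60.4, 229.2]
ee_rot: [180.0, 0.0, -12.8]
force: [0.7, 0.3, 1.0]
gripper_width: 45.6
gripper_force: 0.0
```

```bash
python3 -c "
from h import *
inbay()
look('9')
p=viewer.grab_frame('wrist');im=p['img'][:,:,::-1]
import pickle;pickle.dump(p,open('p9.pkl','wb'))
cv2.imwrite('pics/w9.png',im)"
```

```text
t 16.1 bay xy [-31.6 -65.4] z 229.2 yaw in bay -2.6 F bay [0.7 0.5 1. ] Tz [ 0.03086039 -0.01720098 -0.00901141]
16.1 [544.4  60.4 229.2] [180.    0.  -12.8] [  5.  16.  93.  -0.  71. 108.] [0.7 0.3 1. ]
  scene bay 0.8 [328. 230.] [588.4 114.3]
  scene roller 0.4 [350. 225.] [589.2 164. ]
  scene tab 0.94 [333. 200.] [573.  116.2]
  scene nut_top 0.8 [297. 214.] [633.2  51.5]
  scene plug 0.45 [373. 212.] [509.9 207.1]
  scene collar 0.41 [318. 196.] [487.9  61.2]
  scene driver 0.59 [271. 210.] [562.4 -39. ]
  scene vial 0.83 [377. 276.] [690.8 244.3]
  side bay 0.56 [287. 237.] [588.5 124.7]
  side roller 0.5 [275. 230.] [598.3 152.7]
  side tab 0.86 [287. 217.] [571.2 134.6]
  side nut_top 0.88 [301. 191.] [630.8  39.3]
  side plug 0.46 [278. 261.] [529.5 199.3]
  side collar 0.47 [337. 240.] [486.7  52. ]
  side driver 0.93 [340. 211.] [571.3 -41.6]
  side vial 0.72 [222. 237.] [694.8 240.1]
  wrist bay 0.65 [263. 163.] [581.  121.5]
  wrist roller 0.53 [226. 162.] [595.5 157.6]
  wrist tab 0.82 [249. 185.] [571.1 125.3]
  wrist nut_top 0.78 [314. 115.] [624.2  43.7]
  wrist plug 0.45 [216. 220.] [523.9 200.9]
  wrist collar 0.83 [326. 227.] [481.4  61.1]
  wrist driver 0.58 [390. 143.] [570.1 -41.8]
  wrist vial 0.66 [145.  94.] [693.5 238.4]
```

View pics/w9.png

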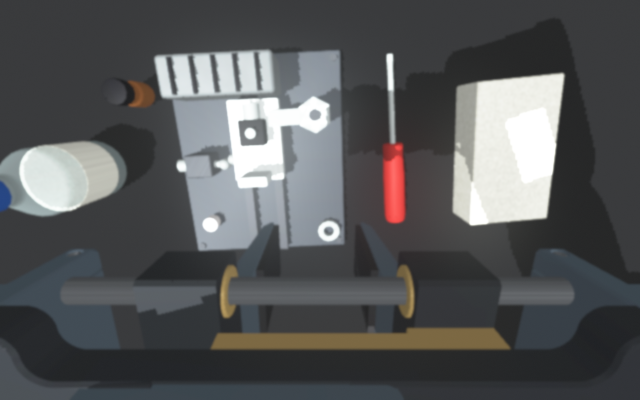

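The carriage is home and the clamp arm lies across it (nut at (314,115), arm leading left over the plate). The bystanders haven't moved. One quick angle check before handing in.

```bash
python3 -c "
from h import *
import pickle
p=pickle.load(open('p9.pkl','rb'));v=np.load('bay.npy')
n=atz(p,(315,114.5),74)[:2]
for uv in [(285,116),(285,117),(285,118)]:
  d=atz(p,uv,50)[:2]-n; print(n,np.degrees(np.arctan2(d[1],d[0])-v[2]),np.hypot(*d))
cv2.imwrite('pics/c9.png',cv2.resize(p['img'][85:150,220:340,::-1],(720,390),interpolation=cv2.INTER_CUBIC))"
```

```text
[624.44737436  42.58835492] 90.01276857101267 32.49264819991334
[624.44737436  42.58835492] 91.83010524962565 32.58784439885714
[624.44737436  42.58835492] 93.63829488579185 32.71587581186668
```

View pics/c9.png

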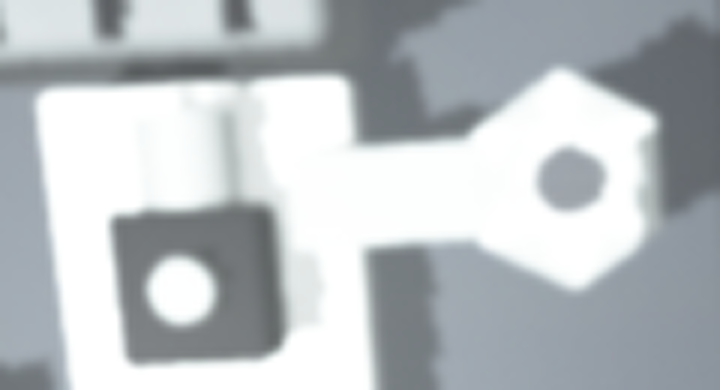

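```bash
python3 -c "
from h import *
print(env.job_done())"
```

```text
the job is handed in; nothing more can be done
None
```

The flow-cell carriage is latched home and the clamp nut is turned to its hard stop, with its arm across the carriage. The gripper has let go and is clear, the loose things show no sign of having moved, and I handed the job in at about 16 s.

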